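# Sweep the offcuts off the carving board

## Robot

A 6-joint arm with a two-finger parallel gripper is mounted at the origin on the work surface. World frame = base frame: x ahead of the robot, y to its left, z up, the work surface at z = 0. Lengths are in mm, angles in rad, forces in N, time in s.
With the tool pointing down it reaches from about 350 to 975 mm from the base axis. Payload 7.1 kg.
Tool frame: the origin (TCP) lies midway between the tips of the shut fingers; the grasp point (between the pads) lies 19 mm behind it; z points along the fingers, y is the line along which they close (so a half turn about z gives the same grasp; the last joint's range is limited). The gripper opens to 88 mm and grips with 3 to 60 N. Pads are 20 mm wide; open, the fingers measure 115 mm over their backs; the gripper's body (75 mm by 178 mm) begins 61 mm behind the grasp point.
Start: joints at [-1.357, 0.423, 1.63, -0, 1.089, -0.019], TCP at [144.209, -608.119, 222.675] pointing down, gripper open.
Joint ranges: [-3, 3], [-0.9, 2.11], [0.09, 2.58], [-1.31, 4.45], [0.11, 2.69], [-2.54, 2.54]. Speed limits (rad/s): [2.39, 2.39, 3.01, 3.14, 3.14, 3.14].

## Interface

Orientations are given as a rotation vector (axis times angle).
In Python, from workcell import get_obs, get_image, camera_params, close_job gives the robot as it stands.
- The arm moves only by the shell command python3 -m creep 'ROWS' [OPENING]. ROWS is a JSON object of lists of equal length, an entry for each row: "delta_pos": the shift along the tool's x, y, z in m, a list of three; "twist": the turn, a rotation vector about the tool's x, y, z in degrees, a list of three. A call has 1 to 20 rows; each row shifts and turns the commanded pose from where the row before left it, along the tool's axes as they then stand; what a row does not reach is not made up. A row lasts 1/12 s, in which the tool goes at most 41.7 mm and 7.16 degrees, less where a joint would pass 70% of its speed; a pose out of reach is approached as far as the arm can. A call with a gripper value outside its range is refused whole. OPENING is the opening, from 0 (shut) to 1 (fully open), set as the call begins (- or left out, the last holds). The fingers move at their own pace and stop on an object; the grip force is fixed at half the most. Time passes only in rows, so rows that do not move let the fingers close. It gives the time, the measured TCP pose, the force, the opening and the grip force at its end, in the units of the state.
- get_obs(): the state, without advancing time (a new reading comes with each control period).
- get_image(name): name is "scene" or "top" or "wrist"; returns (picture, depth): 400x640x3 uint8, red, green, blue; 400x640 float32, mm along the optical axis (not along the pixel's ray), 0 where there is no reading.
- camera_params(name): a dict with "camera_matrix" (3x3 intrinsics, pixels), "extrinsics" (4x4, takes a point from camera to world coordinates). Camera axes: x right, y down, z forward; pixel columns grow to the right and rows downward; lengths in mm; the calibration is good to about 2 mm. A picture is of the moment at which its call begins: read the wrist's pose just before it. camera_params takes no time and is no camera call; for the wrist camera it gives the pose at the moment of the call.
- close_job(): hands the job in; it is judged then, once.
The state is a dict: "t": time; "qpos": joint angles; "qvel": joint speeds; "joint_torque": joint torques, N m; "ee_pos": TCP position; "orientation": TCP orientation; "ft_force": force on the tool from outside, world axes, zero at the start; "moment": the same for the moment, N m; "width": finger opening in mm; "grasp_force": force on a finger pad.
Only numpy, scipy, OpenCV 4.12 (cv2) and the standard library are available. Lean on these libraries where they do the work, as an engineer would, in place of code of your own. Each camera call takes 0.05 s, during which the arm holds its last target. There are 200 camera calls.

## Task

Clear the carving board: with your fingertips, sweep the three small wooden offcuts across the board and over its edge into the empty scrap tray that stands against it (not the tray with the chisels in it). Push them along gently; do not pinch, press down on or lift them. Leave the chisel and the flower rosette lying on the board, and the sharpening stone and sanding block beside it, where they are.

Things in the scene. Friction and masses are not known exactly. Their poses are not given: they have to be found in the camera images.
- board: fixed thick carving board of mid-brown wood, 260 (its x) x 340 (its y) x 70 mm thick; origin at the centre of its underside, on the bench (z = 0), so the top is 70 mm above the bench; z up. A tray stands at each short edge (+y and -y); which is the scrap tray varies. The offcuts start 60 to 85 mm either side of the middle line (x = 0), their centres at least 100 mm apart
- scrap_tray: fixed empty open tray of pale wood, outside 320 (its x) x 130 (its y) x 60 mm high, walls and floor 6 mm; stands on the bench 3 mm from one short edge (+y or -y) of the board, axes parallel to the board's, reaching at least 15 mm past both of its long sides, its rim 10 mm below the board's top; origin at the centre of its underside
- tool_tray: fixed tray of the same shape against the other short edge of the board, with three chisels fixed in it that stay below its rim; origin at the centre of its underside; not to be used
- offcut_block: loose pale wooden offcut, plain block 40 x 30 x 18 mm high, about 16 g, lying on the board; origin at its middle, 9 mm above what it lies on; z up
- offcut_stepped: loose pale wooden offcut 40 (x) x 30 (y) x 18 mm high with one corner (+x +y) cut out, 18 x 14 mm; about 16 g, lying on the board; origin at the middle of the 40 x 30 outline, mid-height; its centre of mass lies 3 mm to -x and 2 mm to -y of that
- offcut_round: loose pale wooden offcut, upright disc 36 mm across and 18 mm high, about 16 g, lying on the board; origin at its middle
- chisel: bystander: loose carving chisel with dark wooden handle, 160 mm long (its x, blade towards +x), 19 mm wide, 20 mm high, lying along the middle of the board roughly parallel to the board's y, between the offcuts; origin at mid-length, on its underside
- rosette: bystander: loose dark carved flower 40 mm across, 18 mm high, on the middle line of the board beside the chisel's handle; origin at the centre of its underside
- stone: bystander: loose grey sharpening stone 70 x 180 x 28 mm, on the bench at the far left; origin at the centre of its underside
- sanding_block: bystander: loose cork sanding block 70 x 110 x 40 mm, on the bench at the far right; origin at the centre of its underside

How it is judged:
By the outcome, as a careful person would: the job done as asked, in the order asked, and still so for the second after the job is handed in, with the robot touching nothing.
It also fails if it takes over 64 s, if anything falls off the work surface, if the arm or the gripper's body presses on something with over 40 N, if the wrist force passes 120 N, or if a joint passes its speed limit or range.

## Working session

There is one attempt and no reset: what is moved stays moved. The work goes in short steps, Python scripts to look and compute and a shell command to move; the robot and the scene stay as the last step left them, time stands still between calls to the robot, and variables do not carry over. Pictures are saved under pics/ and viewed, at most 10 in all, crops included, and the job is handed in when it is done.

```bash
mkdir -p pics; ls; python3 - <<'E'
from workcell import *
import cv2,numpy as np
o=get_obs();print(o)
for n in ("top","scene"):
    p,d=get_image(n);np.savez(n+".npz",p=p,d=d);cv2.imwrite(f"pics/{n}0.png",p[:,:,::-1]);c=camera_params(n);print(n,c)
E
```

```text
pics
{'t': 0.0, 'qpos': array([-1.35698451e+00,  4.23832586e-01,  1.63068672e+00,  2.01643376e-06,
        1.08861889e+00, -1.89801573e-02]), 'qvel': array([ 1.18956280e-05, -4.55600553e-04,  1.91093040e-03,  4.69550775e-04,
       -8.37949144e-04,  7.26498128e-04]), 'joint_torque': array([-4.92859945e-04, -5.44625044e+01, -2.73667860e+01,  6.44800183e-02,
        2.28960993e-02, -1.07746855e-04]), 'ee_pos': array([ 144.10263346, -607.58238685,  221.90815294]), 'orientation': array([-3.11880766e+00, -3.64663530e-01,  2.33219567e-04]), 'ft_force': array([-0.17507896,  0.21236154, -0.03013604]), 'moment': array([-0.07199239,  0.03772898, -0.01370748]), 'grasp_force': 0.0, 'width': 87.88582746803375}
top {'camera_matrix': array([[383.97916791,   0.        , 321.74606617],
       [  0.        , 383.97916791, 201.73750182],
       [  0.        ,   0.        ,   1.        ]]), 'extrinsics': array([[ 2.21245075e-02, -9.87829815e-01,  1.53957018e-01,
         3.84497142e+02],
       [-9.99702486e-01, -2.34411497e-02, -6.74176106e-03,
         1.92733667e+01],
       [ 1.02686421e-02, -1.53762056e-01, -9.88054546e-01,
         1.26886745e+03],
       [ 0.00000000e+00,  0.00000000e+00,  0.00000000e+00,
         1.00000000e+00]])}
scene {'camera_matrix': array([[361.06707297,   0.        , 313.81547066],
       [  0.        , 361.06707297, 202.09255026],
       [  0.        ,   0.        ,   1.        ]]), 'extrinsics': array([[ 8.17888285e-01,  3.63633947e-01, -4.45902574e-01,
         1.08264416e+03],
       [ 5.75115190e-01, -4.93285605e-01,  6.52619208e-01,
        -7.52987545e+02],
       [ 1.73571772e-02, -7.90214948e-01, -6.12583924e-01,
         7.70586477e+02],
       [ 0.00000000e+00,  0.00000000e+00,  0.00000000e+00,
         1.00000000e+00]])}
```

View pics/top0.png

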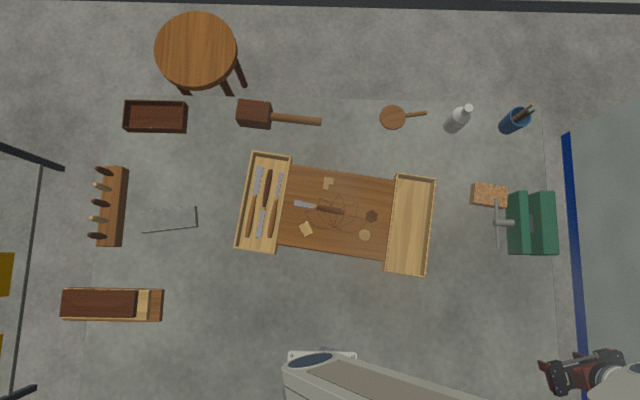

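The picture shows the empty scrap tray at right, around pixel (411,225) (the -y side), and the chisel tray at left. The offcuts are at (306,229), (364,235) and (328,184), with the chisel at (320,208) and the rosette at (371,215). Next I measure them.

```bash
cat > h.py <<'E'
import numpy as np,cv2
from workcell import *
def ray(c,uv,z):
    K,E=c["camera_matrix"],c["extrinsics"]
    uv=np.atleast_2d(uv).astype(float)
    d=np.c_[uv,np.ones(len(uv))]@np.linalg.inv(K).T@E[:3,:3].T
    o=E[:3,3]; return (o+d*((z-o[2])/d[:,2])[:,None])
E
python3 - <<'E'
from h import *
f=np.load("top.npz");p,d=f["p"],f["d"];c=camera_params("top")
cv2.imwrite("pics/crop.png",cv2.resize(p[140:285,225:445,::-1],None,fx=3.6,fy=3.6,interpolation=cv2.INTER_CUBIC))
hsv=cv2.cvtColor(p,cv2.COLOR_RGB2HSV)
for u,v in [(306,229),(364,235),(328,184),(350,180),(411,225),(371,215),(265,200)]: print((u,v),hsv[v,u],d[v,u])
# world height map
vv,uu=np.mgrid[:400,:640];K,E=c["camera_matrix"],c["extrinsics"]
P=np.stack([(uu-K[0,2])/K[0,0]*d,(vv-K[1,2])/K[1,1]*d,d],-1)@E[:3,:3].T+E[:3,3]
m=((P[...,2]>60)&(d>0)&(uu>225)&(uu<445)&(vv>140)&(vv<285)).astype(np.uint8)
m=((P[...,2]>80)&(uu>270)&(uu<400)&(vv>160)&(vv<268)).astype(np.uint8)
n,l,s,cc=cv2.connectedComponentsWithStats(m)
for i in range(1,n):
    if s[i,4]>15: print(s[i],cc[i],ray(c,cc[i],88)[0],"z",np.median(P[l==i][:,2]))
b=((hsv[...,1]>90)&(P[...,2]>63)&(P[...,2]<78)&(uu>270)&(uu<400)&(vv>160)&(vv<268)).astype(np.uint8)
b|=m
b=cv2.morphologyEx(b,cv2.MORPH_OPEN,np.ones((3,3)))
n,l,s,cc=cv2.connectedComponentsWithStats(b)
i=1+s[1:,4].argmax();print("board",s[i])
cn=max(cv2.findContours((l==i).astype(np.uint8),0,1)[0],key=cv2.contourArea)
W=ray(c,cn[:,0],70)[:,:2].astype(np.float32);r=cv2.minAreaRect(W);print(r,cv2.boxPoints(r))
E
```

```text
(306, 229) [ 19 110 164] 1180.5233
(364, 235) [ 18 109 147] 1177.6586
(328, 184) [ 19 108 142] 1210.313
(350, 180) [ 15 120 121] 1222.6945
(411, 225) [ 19 108 158] 1270.5482
(371, 215) [ 13 120 100] 1189.9093
(265, 200) [ 12 129  77] 1260.7681
[323 177  11  13  99] [327.17171717 182.29292929] [630.6325309   -4.43809236  88.        ] z 89.01503814847206
[294 200  50  15 273] [319.32234432 207.12454212] [551.39248727  18.36663178  88.        ] z 85.95357554782072
[365 210  13  12  89] [370.95505618 215.60674157] [ 528.62548486 -142.22179825   88.        ] z 83.13799018647364
[299 221  14  16 130] [305.46153846 228.54615385] [483.82650211  59.47635826  88.        ] z 89.19399741370432
[358 229  12  12 108] [363.74074074 234.64814815] [ 469.1682195  -120.15447033   88.        ] z 89.23051307036565
board [ 277  164  118   97 8704]
((542.4359741210938, -34.96733093261719), (339.46966552734375, 258.9722900390625), 82.29459381103516) [[ 391.36102 -185.80809]
 [ 647.99493 -220.53102]
 [ 693.5109   115.87343]
 [ 436.877    150.59636]]
```

View pics/crop.png

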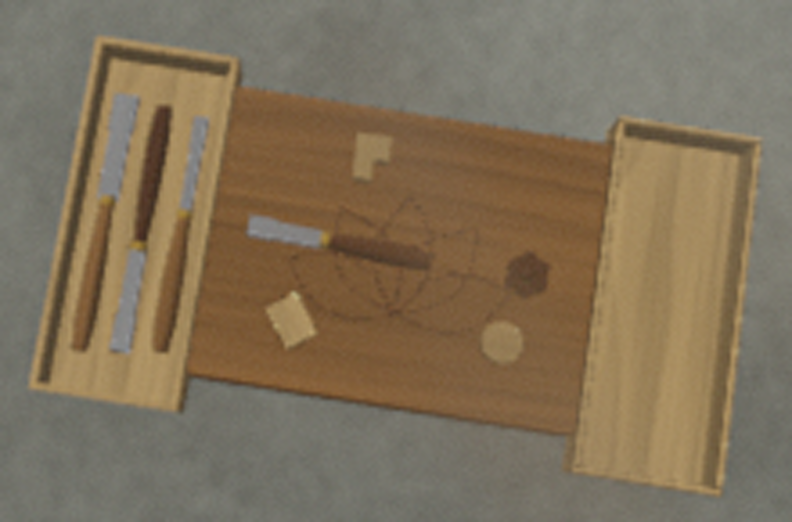

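The crop shows the stepped piece at upper left, (370,155) in the crop, its notch towards lower right. The block is at (290,320), the disc at (502,342), the rosette at (527,273), and the empty tray at right. The board fit of 339 x 259 mm and offcut tops at about 89 mm agree with the given sizes. I'll turn the tool so its x axis lies along board +y, and set the fingers slightly apart as a fork.

```bash
python3 -m creep '{"delta_pos":[[0,0,0],[0,0,0],[0,0,0],[0,0,0],[0,0,0],[0,0,0],[0,0,0],[0,0,0],[0,0,0],[0,0,0],[0,0,0],[0,0,0],[0,0,0]],"twist":[[0,0,-5.75],[0,0,-5.75],[0,0,-5.75],[0,0,-5.75],[0,0,-5.75],[0,0,-5.75],[0,0,-5.75],[0,0,-5.75],[0,0,-5.75],[0,0,-5.75],[0,0,-5.75],[0,0,-5.75],[0,0,0]]}' 0.28
cat >> h.py <<'E'
from scipy.spatial.transform import Rotation as R
C=np.array([542.4,-35.0]);X=np.array([.991,-.1341]);Y=np.array([.1341,.991])
def w2b(p): q=np.asarray(p)[:2]-C; return np.array([q@X,q@Y])
def go(xb,yb,z):
    o=get_obs();M=R.from_rotvec(o["orientation"]).as_matrix()
    t=np.r_[C+xb*X+yb*Y,z]
    print("board xy",w2b(o["ee_pos"]).round(1),"z",o["ee_pos"][2].round(1),"xaxis",np.degrees(np.arctan2(M[1,0],M[0,0])).round(2),"tilt",M[:2,2].round(4),"w",o["width"].round(1),"t",o["t"])
    print("tool delta mm",(M.T@(t-o["ee_pos"])).round(1))
E
python3 -c "
from h import *
go(-61,-50,222)"
```

```text
t: 1.18
ee_pos: [144.1, -607.8, 222.2]
orientation: [-2.361, -2.072, -0.001]
ft_force: [0.4, 0.6, 0.7]
width: 24.7
grasp_force: 0.0Traceback (most recent call last):
  File "<string>", line 3, in <module>
    go(-61,-50,222)
    ~~^^^^^^^^^^^^^
  File "h.py", line 14, in go
    print("board xy",w2b(o["ee_pos"]).round(1),"z",o["ee_pos"][2].round(1),"xaxis",np.degrees(np.arctan2(M[1,0],M[0,0])).round(2),"tilt",M[:2,2].round(4),"w",o["width"].round(1),"t",o["t"])
                                                                                                                                                              ^^^^^^^^^^^^^^^^
AttributeError: 'float' object has no attribute 'round'
```

```bash
sed -i 's/o\["width"\].round(1)/o["width"]/' h.py
python3 -c "
from h import *
go(-61,-50,222)"
```

```text
board xy [-317.9 -621.1] z 222.2 xaxis 82.54 tilt [-0.0002  0.0009] w 24.70700597185508 t 1.1833
tool delta mm [569.9 259.3   0.6]
```

```bash
python3 -m creep '{"delta_pos":[[0.015,0.007,0],[0.030,0.014,0],[0.030,0.014,0],[0.030,0.014,0],[0.030,0.014,0],[0.030,0.014,0],[0.030,0.014,0],[0.030,0.014,0],[0.030,0.014,0],[0.030,0.014,0],[0.030,0.014,0],[0.030,0.013,0],[0.030,0.013,0],[0.030,0.013,0],[0.030,0.013,0],[0.030,0.013,0],[0.030,0.013,0],[0.030,0.013,0],[0.030,0.012,0],[0.015,0.006,0]],"twist":[[0,0,0],[0,0,0],[0,0,0],[0,0,0],[0,0,0],[0,0,0],[0,0,0],[0,0,0],[0,0,0],[0,0,0],[0,0,0],[0,0,0],[0,0,0],[0,0,0],[0,0,0],[0,0,0],[0,0,0],[0,0,0],[0,0,0],[0,0,0]]}'
python3 -c "
from h import *
go(-61,-50,76)
p,d=get_image('wrist');np.savez('w.npz',p=p,d=d);cv2.imwrite('pics/w0.png',p[:,:,::-1])
c=camera_params('wrist');print(c['extrinsics'].round(3).tolist())"
```

```text
t: 2.85
ee_pos: [475.2, -74.7, 222.7]
orientation: [2.367, 2.066, 0.001]
ft_force: [-0.1, -0.5, 0.4]
width: 24.7
grasp_force: 0.0
board xy [-61.2 -48.4] z 222.7 xaxis 82.23 tilt [0.0007 0.0005] w 24.706598652660777 t 2.85
tool delta mm [-1.700e+00  1.000e-01  1.467e+02]
[[0.991, -0.129, -0.037, 487.042], [-0.134, -0.954, -0.269, -0.722], [-0.0, 0.272, -0.962, 385.72], [0.0, 0.0, 0.0, 1.0]]
```

View pics/w0.png

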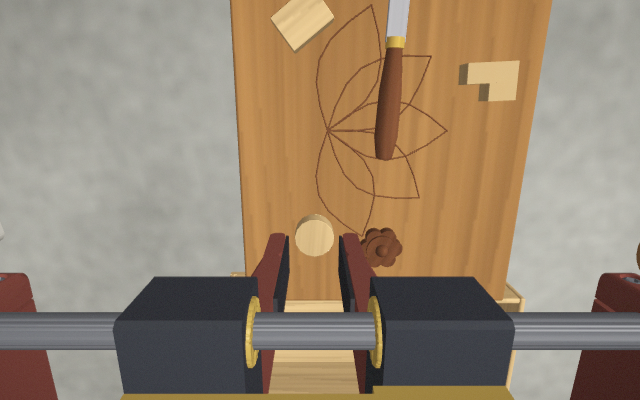

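The wrist view shows the disc at (314,235), seen between the raised fingers, with the rosette at (381,247). The block is at (302,22), the stepped piece at (490,80) and the chisel handle end at (385,155). I'll cross-check these against the top camera.

```bash
python3 -c "
from h import *
c=camera_params('wrist')
for n,uv,z in [('disc',(314,234),88),('block',(302,23),88),('step corner -x+y',(468,64),88),('step corner +x+y',(519,60),88),('step +x-y',(517,100),88),('ros',(382,247),88),('handle end',(385,160),80),('blade',(390,0),75),('board L edge',(243,230),70),('board R edge',(513,230),70)]: print(n,w2b(ray(c,uv,z)[0]).round(1))
go(-61,-50,76)"
```

```text
disc [-59.  -90.6]
block [-68.3  82.6]
step corner -x+y [62.7 53.1]
step corner +x+y [102.6  56. ]
step +x-y [105.7  25.6]
ros [   2.9 -103.3]
handle end [  2.9 -24.8]
blade [  0.9 101.6]
board L edge [-126.6  -93.6]
board R edge [130.6 -93.7]
board xy [-60.6 -47.4] z 222.8 xaxis 82.28 tilt [0.0012 0.001 ] w 24.371838212546987 t 2.9
tool delta mm [ -2.7  -0.6 146.8]
```

```bash
python3 -m creep '{"delta_pos":[[0.003,0,0.006],[0,0,0.014],[0,0,0.014],[0,0,0.014],[0,0,0.014],[0,0,0.014],[0,0,0.014],[0,0,0.014],[0,0,0.012],[0,0,0.010],[0,0,0.008],[0,0,0.006],[0,0,0.004],[0,0,0.002],[0,0,0],[0,0,0]],"twist":[[0,0,0],[0,0,0],[0,0,0],[0,0,0],[0,0,0],[0,0,0],[0,0,0],[0,0,0],[0,0,0],[0,0,0],[0,0,0],[0,0,0],[0,0,0],[0,0,0],[0,0,0],[0,0,0]]}'
python3 -c "
from h import *
go(-61,-185,76)"
```

```text
t: 4.23
ee_pos: [474.6, -74.4, 76.9]
orientation: [2.365, 2.068, 0.001]
ft_force: [-1.0, 0.0, 0.3]
width: 24.5
grasp_force: 0.0
board xy [-61.9 -48.1] z 76.9 xaxis 82.34 tilt [ 0.0005 -0.0001] w 24.48621008041313 t 4.2333
tool delta mm [-136.9    0.8    0.9]
```

```bash
python3 -m creep '{"delta_pos":[[-0.003,0,0],[-0.005,0,0],[-0.005,0,0],[-0.005,0,0],[-0.005,0,0],[-0.005,0,0],[-0.005,0,0],[-0.005,0,0],[-0.005,0,0],[-0.005,0,0],[-0.005,0,0],[-0.005,0,0],[-0.005,0,0],[-0.005,0,0],[-0.005,0,0],[-0.005,0,0],[-0.005,0,0],[-0.005,0,0],[-0.005,0,0],[-0.005,0,0]],"twist":[[0,0,0],[0,0,0],[0,0,0],[0,0,0],[0,0,0],[0,0,0],[0,0,0],[0,0,0],[0,0,0],[0,0,0],[0,0,0],[0,0,0],[0,0,0],[0,0,0],[0,0,0],[0,0,0],[0,0,0],[0,0,0],[0,0,0],[0,0,0]]}'
python3 -c "
from h import *
go(-61,-195,76)
p,d=get_image('wrist');cv2.imwrite('pics/w1.png',p[:,:,::-1])"
```

```text
t: 5.9
ee_pos: [461.1, -172.0, 76.7]
orientation: [-2.365, -2.068, 0.0]
ft_force: [-0.6, 1.6, 0.2]
width: 24.7
grasp_force: 0.2
board xy [ -62.2 -146.6] z 76.7 xaxis 82.34 tilt [-0.0001  0.    ] w 24.670028407505047 t 5.9
tool delta mm [-48.4   1.1   0.7]
```

View pics/w1.png

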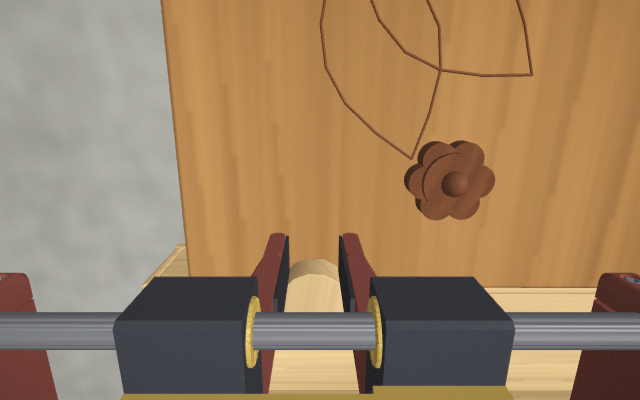

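The view shows the disc's back edge at (315,262), resting in the fork at the board edge, and the rosette untouched at (450,182). I'll push the disc over the edge, then retract up.

```bash
python3 -m creep '{"delta_pos":[[-0.005,0,0],[-0.005,0,0],[-0.005,0,0],[-0.005,0,0],[-0.005,0,0],[-0.005,0,0],[-0.005,0,0],[-0.005,0,0],[-0.005,0,0],[-0.003,0,0],[0,0,0],[0,0,-0.010],[0,0,-0.020],[0,0,-0.020],[0,0,-0.020],[0,0,-0.010],[0,0,0]],"twist":[[0,0,0],[0,0,0],[0,0,0],[0,0,0],[0,0,0],[0,0,0],[0,0,0],[0,0,0],[0,0,0],[0,0,0],[0,0,0],[0,0,0],[0,0,0],[0,0,0],[0,0,0],[0,0,0],[0,0,0]]}'
python3 -c "
from h import *
go(-69,125,156)
p,d=get_image('top');cv2.imwrite('pics/top1.png',cv2.resize(p[140:285,225:445,::-1],None,fx=3.6,fy=3.6))"
```

```text
t: 7.37
ee_pos: [456.3, -219.6, 159.3]
orientation: [2.361, 2.066, 0.003]
ft_force: [0.9, -0.1, 0.6]
width: 24.6
grasp_force: 0.0
board xy [ -60.6 -194.4] z 159.3 xaxis 82.36 tilt [ 0.0042 -0.0021] w 24.612150128827306 t 7.3667
tool delta mm [319.5  -8.1   2.7]
```

View pics/top1.png

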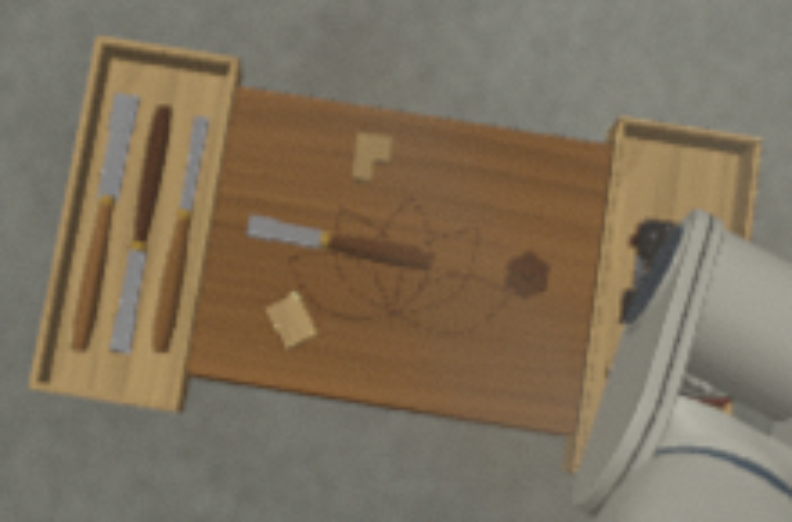

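The disc has left the board into the tray, where the arm hides it, and everything else is in place. The block is next.

```bash
python3 -m creep '{"delta_pos":[[0.012,-0.002,0],[0.025,-0.002,0],[0.025,-0.002,0],[0.025,-0.002,0],[0.025,0,0],[0.025,0,0],[0.025,0,0],[0.025,0,0],[0.025,0,0],[0.025,0,0],[0.025,0,0],[0.025,0,0],[0.025,0,0],[0.014,0,0],[0,0,0],[0,0,0]],"twist":[[0,0,0],[0,0,0],[0,0,0],[0,0,0],[0,0,0],[0,0,0],[0,0,0],[0,0,0],[0,0,0],[0,0,0],[0,0,0],[0,0,0],[0,0,0],[0,0,0],[0,0,0],[0,0,0]]}'
python3 -c "
from h import *
go(-69,132,76)
p,d=get_image('wrist');cv2.imwrite('pics/w2.png',p[:,:,::-1])
p,d=get_image('top');cv2.imwrite('pics/top2.png',cv2.resize(p[140:285,225:445,::-1],None,fx=3.6,fy=3.6))"
```

```text
t: 8.75
ee_pos: [489.0, 105.8, 155.4]
orientation: [-2.362, -2.07, 0.004]
ft_force: [-0.1, -0.3, -0.4]
width: 24.7
grasp_force: 0.0
board xy [-71.8 132.4] z 155.4 xaxis 82.46 tilt [-0.0026 -0.0006] w 24.703738959860885 t 8.75
tool delta mm [-0.3  3.  79.4]
```

View pics/top2.png

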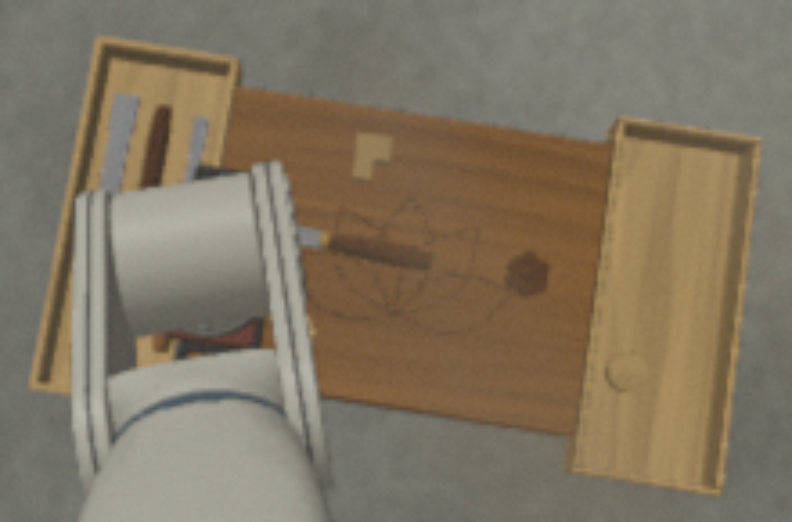

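The disc lies in the scrap tray at crop pixel (627,372). Now down behind the block.

```bash
python3 -m creep '{"delta_pos":[[0,0.002,0.006],[0,0,0.012],[0,0,0.012],[0,0,0.012],[0,0,0.012],[0,0,0.010],[0,0,0.007],[0,0,0.005],[0,0,0.002],[0,0,0],[0,0,0]],"twist":[[0,0,0],[0,0,0],[0,0,0],[0,0,0],[0,0,0],[0,0,0],[0,0,0],[0,0,0],[0,0,0],[0,0,0],[0,0,0]]}'
python3 -c "
from h import *
go(-69,-195,76)"
```

```text
t: 9.77
ee_pos: [492.6, 104.8, 78.9]
orientation: [2.365, 2.068, 0.001]
ft_force: [-0.4, 0.6, -0.7]
width: 24.7
grasp_force: 0.0
board xy [-68.1 131.9] z 78.9 xaxis 82.33 tilt [0.0004 0.0001] w 24.71491365742473 t 9.7667
tool delta mm [-326.9   -1.1    2.9]
```

```bash
python3 -m creep '{"delta_pos":[[0,0,0.002],[-0.003,0,0],[-0.005,0,0],[-0.005,0,0],[-0.005,0,0],[-0.005,0,0],[-0.005,0,0],[-0.006,0,0],[-0.006,0,0],[-0.006,0,0],[-0.006,0,0],[-0.006,0,0],[-0.006,0,0],[-0.006,0,0],[-0.006,0,0],[-0.006,0,0],[-0.006,0,0],[-0.006,0,0],[-0.006,0,0],[-0.006,0,0]],"twist":[[0,0,0],[0,0,0],[0,0,0],[0,0,0],[0,0,0],[0,0,0],[0,0,0],[0,0,0],[0,0,0],[0,0,0],[0,0,0],[0,0,0],[0,0,0],[0,0,0],[0,0,0],[0,0,0],[0,0,0],[0,0,0],[0,0,0],[0,0,0]]}'
python3 -c "
from h import *
go(-69,-195,76)
p,d=get_image('wrist');cv2.imwrite('pics/w3.png',p[:,:,::-1])"
```

```text
t: 11.43
ee_pos: [478.2, -0.8, 76.7]
orientation: [2.365, 2.068, 0.0]
ft_force: [-0.9, 1.2, 0.5]
width: 24.5
grasp_force: 0.1
board xy [-68.2  25.3] z 76.7 xaxis 82.34 tilt [ 0. -0.] w 24.46360528337599 t 11.4333
tool delta mm [-220.3   -0.9    0.7]
```

View pics/w3.png

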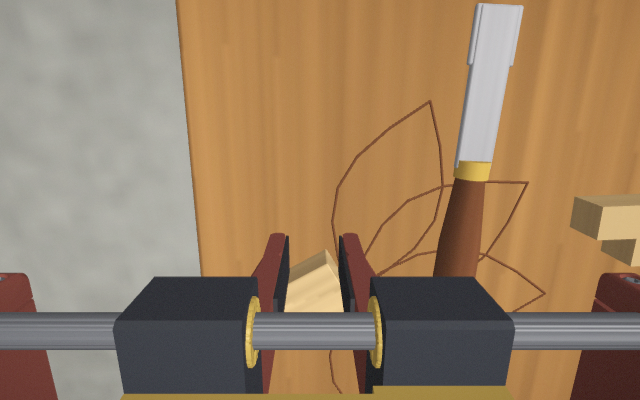

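The block rides in the fork, its back corner at (326,252), and the chisel is well clear at (470,200). I'll keep sweeping.

```bash
python3 -m creep '{"delta_pos":[[-0.005,0,0],[-0.006,0,0],[-0.006,0,0],[-0.006,0,0],[-0.006,0,0],[-0.006,0,0],[-0.006,0,0],[-0.006,0,0],[-0.006,0,0],[-0.006,0,0],[-0.006,0,0],[-0.006,0,0],[-0.006,0,0],[-0.006,0,0],[-0.006,0,0],[-0.006,0,0],[-0.006,0,0],[-0.006,0,0],[-0.006,0,0],[-0.006,0,0]],"twist":[[0,0,0],[0,0,0],[0,0,0],[0,0,0],[0,0,0],[0,0,0],[0,0,0],[0,0,0],[0,0,0],[0,0,0],[0,0,0],[0,0,0],[0,0,0],[0,0,0],[0,0,0],[0,0,0],[0,0,0],[0,0,0],[0,0,0],[0,0,0]]}'
python3 -m creep '{"delta_pos":[[-0.006,0,0],[-0.006,0,0],[-0.006,0,0],[-0.006,0,0],[-0.006,0,0],[-0.005,0,0],[-0.005,0,0],[-0.005,0,0],[-0.005,0,0],[-0.005,0,0],[-0.005,0,0],[-0.005,0,0],[-0.005,0,0],[-0.005,0,0],[-0.005,0,0],[-0.005,0,0],[-0.005,0,0],[-0.005,0,0],[-0.004,0,0],[0,0,0]],"twist":[[0,0,0],[0,0,0],[0,0,0],[0,0,0],[0,0,0],[0,0,0],[0,0,0],[0,0,0],[0,0,0],[0,0,0],[0,0,0],[0,0,0],[0,0,0],[0,0,0],[0,0,0],[0,0,0],[0,0,0],[0,0,0],[0,0,0],[0,0,0]]}'
python3 -m creep '{"delta_pos":[[0,0,0],[0,0,-0.010],[0,0,-0.020],[0,0,-0.020],[0,0,-0.020],[0,0,-0.010],[0,0,0]],"twist":[[0,0,0],[0,0,0],[0,0,0],[0,0,0],[0,0,0],[0,0,0],[0,0,0]]}'
python3 -c "
from h import *
go(82,95,156)"
```

```text
t: 13.15
ee_pos: [462.3, -118.8, 76.7]
orientation: [2.365, 2.068, -0.0]
ft_force: [0.7, 0.6, -0.3]
width: 24.6
grasp_force: 0.0
t: 14.82
ee_pos: [449.2, -217.1, 76.7]
orientation: [2.365, 2.067, 0.0]
ft_force: [0.0, -0.4, 0.6]
width: 24.5
grasp_force: 0.0
t: 15.4
ee_pos: [450.6, -216.8, 159.2]
orientation: [2.361, 2.066, 0.003]
ft_force: [0.5, 0.1, 0.2]
width: 24.8
grasp_force: 0.0
board xy [ -66.6 -192.5] z 159.2 xaxis 82.36 tilt [ 0.0042 -0.0021] w 24.797065230744803 t 15.4
tool delta mm [287.3 148.9   3.5]
```

Next, the stepped piece. Its full 40 mm side faces the rear of the sweep, centred near x'=85.

```bash
python3 -m creep '{"delta_pos":[[0.010,0.006,0],[0.020,0.011,0],[0.020,0.011,0],[0.020,0.011,0],[0.020,0.011,0],[0.020,0.011,0],[0.020,0.011,0],[0.020,0.011,0],[0.020,0.011,0],[0.020,0.011,0],[0.020,0.011,0],[0.020,0.011,0],[0.020,0.011,0],[0.020,0.011,0],[0.006,0.003,0],[0,0,0],[0,0,0]],"twist":[[0,0,0],[0,0,0],[0,0,0],[0,0,0],[0,0,0],[0,0,0],[0,0,0],[0,0,0],[0,0,0],[0,0,0],[0,0,0],[0,0,0],[0,0,0],[0,0,0],[0,0,0],[0,0,0],[0,0,0]]}'
python3 -c "
from h import *
go(85,84,76)
p,d=get_image('wrist');cv2.imwrite('pics/w4.png',p[:,:,::-1])
p,d=get_image('top');cv2.imwrite('pics/top3.png',cv2.resize(p[140:285,225:445,::-1],None,fx=3.6,fy=3.6))"
```

```text
t: 16.82
ee_pos: [635.5, 37.4, 155.3]
orientation: [-2.363, -2.068, 0.003]
ft_force: [-1.1, -0.3, -0.1]
width: 24.9
grasp_force: 0.0
board xy [82.6 84.2] z 155.3 xaxis 82.4 tilt [-0.0025 -0.0003] w 24.93483782620724 t 16.8167
tool delta mm [-0.1  2.6 79.3]
```

View pics/w4.png

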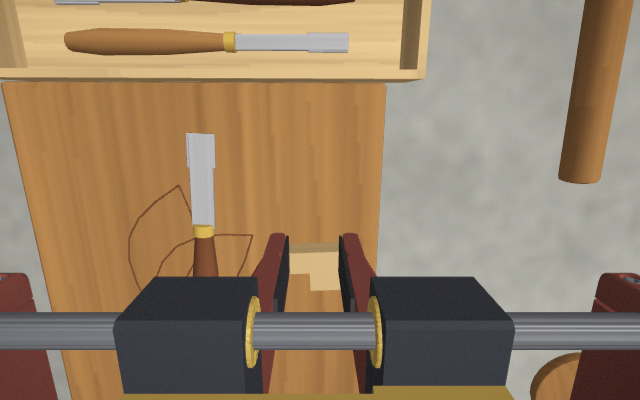

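View pics/top3.png

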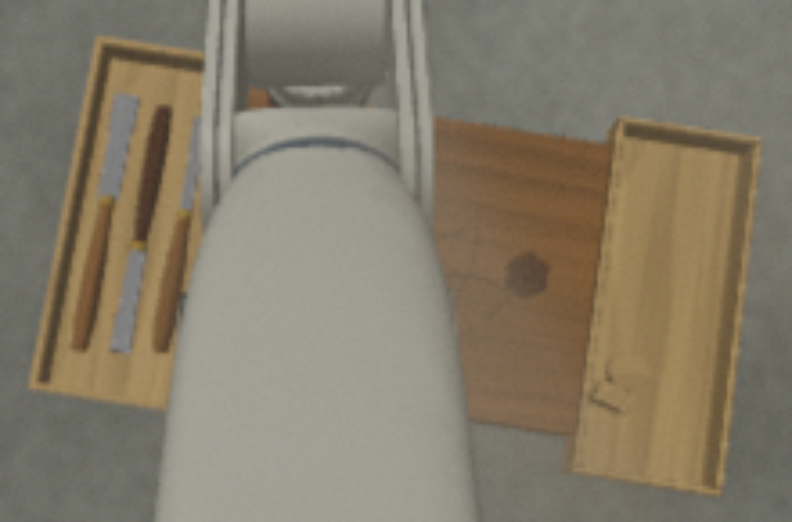

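The top view shows the disc and block both in the tray, around (615,385). The wrist view shows the stepped piece's rear edge at (315,250), centred in the fork. I'll descend and sweep.

```bash
python3 -m creep '{"delta_pos":[[0,0.002,0.006],[0,0,0.012],[0,0,0.012],[0,0,0.012],[0,0,0.012],[0,0,0.011],[0,0,0.008],[0,0,0.005],[0,0,0.002],[0,0,0],[0,0,0]],"twist":[[0,0,0],[0,0,0],[0,0,0],[0,0,0],[0,0,0],[0,0,0],[0,0,0],[0,0,0],[0,0,0],[0,0,0],[0,0,0]]}'
python3 -c "
from h import *
go(85,-195,76)"
```

```text
t: 17.83
ee_pos: [638.9, 36.8, 77.0]
orientation: [2.364, 2.068, 0.001]
ft_force: [0.5, -0.5, 0.1]
width: 24.6
grasp_force: 0.0
board xy [86.  84.1] z 77.0 xaxis 82.34 tilt [0.0006 0.    ] w 24.58022242042128 t 17.8333
tool delta mm [-279.1   -1.3    1. ]
```

```bash
python3 -m creep '{"delta_pos":[[-0.003,0,0],[-0.005,0,0],[-0.005,0,0],[-0.005,0,0],[-0.005,0,0],[-0.005,0,0],[-0.005,0,0],[-0.005,0,0],[-0.006,0,0],[-0.006,0,0],[-0.006,0,0],[-0.006,0,0],[-0.006,0,0],[-0.006,0,0],[-0.006,0,0],[-0.006,0,0],[-0.006,0,0],[-0.006,0,0],[-0.006,0,0],[-0.006,0,0]],"twist":[[0,0,0],[0,0,0],[0,0,0],[0,0,0],[0,0,0],[0,0,0],[0,0,0],[0,0,0],[0,0,0],[0,0,0],[0,0,0],[0,0,0],[0,0,0],[0,0,0],[0,0,0],[0,0,0],[0,0,0],[0,0,0],[0,0,0],[0,0,0]]}'
python3 -m creep '{"delta_pos":[[-0.006,0,0],[-0.006,0,0],[-0.006,0,0],[-0.006,0,0],[-0.006,0,0],[-0.006,0,0],[-0.006,0,0],[-0.006,0,0],[-0.006,0,0],[-0.006,0,0],[-0.006,0,0],[-0.006,0,0],[-0.006,0,0],[-0.006,0,0],[-0.006,0,0],[-0.006,0,0],[-0.005,0,0],[-0.005,0,0],[-0.005,0,0],[-0.005,0,0]],"twist":[[0,0,0],[0,0,0],[0,0,0],[0,0,0],[0,0,0],[0,0,0],[0,0,0],[0,0,0],[0,0,0],[0,0,0],[0,0,0],[0,0,0],[0,0,0],[0,0,0],[0,0,0],[0,0,0],[0,0,0],[0,0,0],[0,0,0],[0,0,0]]}'
python3 -m creep '{"delta_pos":[[-0.005,0,0],[-0.005,0,0],[-0.005,0,0],[-0.005,0,0],[-0.005,0,0],[-0.005,0,0],[-0.005,0,0],[-0.005,0,0],[-0.005,0,0],[-0.005,0,0],[-0.003,0,0],[0,0,0],[0,0,0],[0,0,-0.010],[0,0,-0.020],[0,0,-0.020],[0,0,-0.020],[0,0,-0.020],[0,0,-0.010],[0,0,0]],"twist":[[0,0,0],[0,0,0],[0,0,0],[0,0,0],[0,0,0],[0,0,0],[0,0,0],[0,0,0],[0,0,0],[0,0,0],[0,0,0],[0,0,0],[0,0,0],[0,0,0],[0,0,0],[0,0,0],[0,0,0],[0,0,0],[0,0,0],[0,0,0]]}'
python3 -c "
from h import *
go(85,-195,160)"
```

```text
t: 19.5
ee_pos: [623.8, -72.9, 76.7]
orientation: [2.365, 2.068, -0.0]
ft_force: [0.1, 0.1, -0.2]
width: 24.7
grasp_force: 0.1
t: 21.17
ee_pos: [608.4, -187.7, 76.7]
orientation: [-2.365, -2.068, 0.0]
ft_force: [-0.4, 0.6, 1.0]
width: 24.5
grasp_force: 0.1
t: 22.83
ee_pos: [603.0, -240.2, 180.0]
orientation: [2.361, 2.065, 0.004]
ft_force: [1.4, -0.3, -0.0]
width: 24.7
grasp_force: 0.0
board xy [  87.6 -195.2] z 180.0 xaxis 82.36 tilt [ 0.0048 -0.002 ] w 24.7172023264654 t 22.8333
tool delta mm [ 0.2 -2.7 19.9]
```

Now I'll back the arm away so the top view is clear for a check.

```bash
python3 -m creep '{"delta_pos":[[-0.010,-0.005,-0.005],[-0.020,-0.010,-0.005],[-0.020,-0.010,-0.005],[-0.020,-0.010,-0.005],[-0.020,-0.010,0],[-0.020,-0.010,0],[-0.020,-0.010,0],[-0.020,-0.010,0],[-0.020,-0.010,0],[-0.020,-0.010,0],[-0.020,-0.010,0],[-0.020,-0.010,0],[-0.020,-0.010,0],[-0.020,-0.010,0],[-0.010,-0.005,0],[0,0,0]],"twist":[[0,0,0],[0,0,0],[0,0,0],[0,0,0],[0,0,0],[0,0,0],[0,0,0],[0,0,0],[0,0,0],[0,0,0],[0,0,0],[0,0,0],[0,0,0],[0,0,0],[0,0,0],[0,0,0]]}'
python3 -c "
from h import *
p,d=get_image('top');c=camera_params('top')
cv2.imwrite('pics/top4.png',cv2.resize(p[140:285,225:445,::-1],None,fx=3.6,fy=3.6))
vv,uu=np.mgrid[:400,:640];K,E=c['camera_matrix'],c['extrinsics']
P=np.stack([(uu-K[0,2])/K[0,0]*d,(vv-K[1,2])/K[1,1]*d,d],-1)@E[:3,:3].T+E[:3,3]
bx=(P[...,:2]-C)@X;by=(P[...,:2]-C)@Y
m=((P[...,2]>13)&(P[...,2]<140)&(abs(bx)<148)&(by<-185)&(by>-292)).astype(np.uint8)
n,l,s,cc=cv2.connectedComponentsWithStats(m)
for i in range(1,n):
  if s[i,4]>15: k=l==i;print(s[i,4],cc[i].round(),bx[k].mean().round(),by[k].mean().round(),'z',np.percentile(P[k][:,2],[5,50,95]).round())
"
```

```text
t: 24.17
ee_pos: [423.2, -500.1, 195.5]
orientation: [-2.366, -2.064, 0.001]
ft_force: [-0.7, 0.5, -0.6]
width: 24.3
grasp_force: 0.0
101 [408. 203.] 70.0 -232.0 z [19. 25. 29.]
173 [397. 246.] -75.0 -210.0 z [21. 28. 50.]
```

View pics/top4.png

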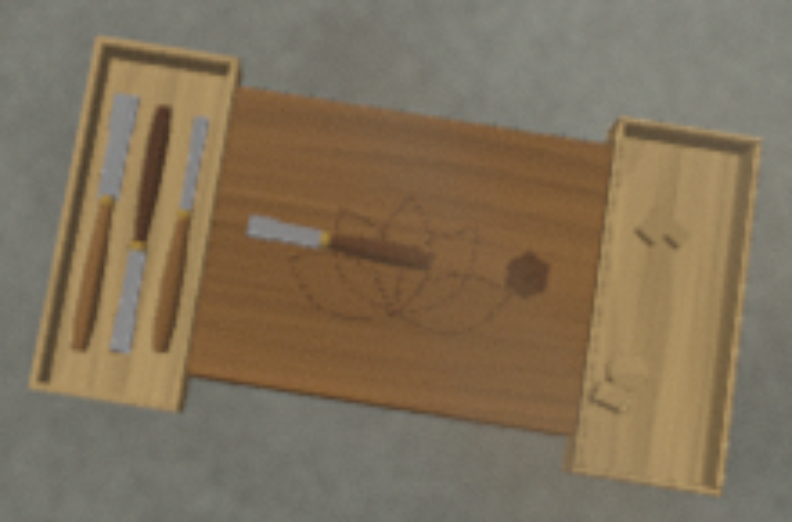

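All three offcuts lie in the scrap tray: the stepped piece at (660,228), the disc and block at (615,385), both below the rim. The chisel and rosette haven't moved, and the robot is touching nothing.

```bash
python3 -c "
from workcell import *
print(close_job())"
```

```text
the job is handed in; nothing more can be done
None
```

All three offcuts were swept into the empty scrap tray, the chisel and rosette are still where they were on the board, the sweeps never came near the stone or sanding block (not re-measured), and the job was handed in at about 24 s of the 64 s allowed.

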